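# Park the block stand, flip its kickstand down and hold it upright

### The arm

A 6-joint arm with a two-finger parallel gripper is mounted at the origin on the work surface. World frame = base frame: x ahead of the robot, y to its left, z up, the work surface at z = 0. Lengths are in m, angles in degrees, forces in N, time in s.
With the tool pointing down it reaches from about 0.375 to 0.9 m from the base axis. Payload 3.1 kg.
Tool frame: the origin (TCP) lies on the centre line of the jaws, within the pads' length; the fingertips stand 17 mm ahead of it and the grasp point (between the pads) lies 2 mm behind it; z points along the fingers, y is the line along which they close (so a half turn about z gives the same grasp; the last joint's range is limited). The gripper opens to 87 mm and grips with 3 to 60 N. Pads are 19 mm wide; open, the fingers measure 117 mm over their backs; the gripper's body (75 mm by 190 mm) begins 51 mm behind the grasp point.
Start: joints at [-10.227, 30.224, 82.088, -0, 67.689, -10.227], TCP at [0.625, 0, 0.24] pointing down, gripper open.
Joint ranges: [-176.69, 176.69], [-43.24, 126.21], [12.49, 139.97], [-82, 262], [0, 151.66], [-163.58, 163.58]. Speed limits (degrees/s): [159.86, 159.86, 180, 180, 180, 180].

### API

Orientations are given as a 3x3 rotation matrix whose columns are the frame's x, y, z axes.
In Python, from rig import bot, imaging, finder gives the robot as it stands. The module is installed in compiled form; this text tells all that it offers.
- The arm moves only by the tool play_rows, never from a script. Its argument "motion" is a list that holds one entry, the list of rows, each a list of 6 numbers: the shift along the tool's x, y, z in m, then the turn, a rotation vector about the tool's x, y, z in degrees. In form: [[[dx, dy, dz, wx, wy, wz], ...]]. A call has 1 to 8 rows; each row is the pose to reach, as a shift and turn from the pose commanded when the call began, along the tool's axes at that moment; what a row does not reach only later rows make up. A row lasts 1/12 s, in which the tool goes at most 41.7 mm and 7.16 degrees, less where a joint would pass 70% of its speed; a pose out of reach is approached as far as the arm can. A call with a gripper value outside its range is refused whole. "fingers" is the finger opening in m, from 0 to 0.087, set as the call begins (left out, the last holds). The fingers move at their own pace and stop on an object; the grip force is fixed at half the most. Time passes only in rows, so rows that repeat a pose let the fingers close. It gives the time, the measured TCP pose, the force, the opening and the grip force at its end, in the units of the state.
- bot.read_state(): the state, without advancing time (a new reading comes with each control period).
- imaging.capture(name): name is "scene" or "side" or "wrist"; returns a dict with "frame" (384x512x3 uint8, red, green, blue), "camera_matrix" (3x3 intrinsics, pixels), "k1" (the pictures are not rectified: a ray, as slopes to the right and down, at radius r is drawn at 1 + k1 r^2 times it, then the intrinsics apply), "R" (3x3) and "t" (3): a world point X has camera coordinates R X + t. Camera axes: x right, y down, z forward; pixel columns grow to the right and rows downward; lengths in m; the calibration is good to about 2 mm. A picture is of the moment at which its call begins. There is no depth.
- bot.hand_in(): hands the job in; it is judged then, once.
Trained networks look in the newest picture that a camera, given by its name, has taken for a name from the list of things; names that differ only in an ending like _2 or _b are one class to them, and where a whole thing is asked for, a point or a joint stands for the part that bears it (a point fixed in the world has none). Each returns a list of dicts, best first, with "confidence" (0 to 1); they miss things now and then, are a little off and sometimes report something else, mostly with a low value. They report only what shows in the picture. A call takes as long as a camera call.
- finder.recognise(camera, name): "at" ([x, y, z] in m, in world coordinates, good to about 4 mm: the middle of the surface that is visible of it).
- finder.outline_of(camera, name): "pixels" (384x512 bool, what is visible of it).
The state is a dict: "time_s": time; "joint_positions": joint angles; "qvel": joint speeds; "tau": joint torques, N m; "position": TCP position; "tcp_rot": TCP orientation; "force": force on the tool from outside, world axes, zero at the start; "moment": the same for the moment, N m; "opening": opening from 0.0 (shut) to 1.0 (fully open); "grasp_force": force on a finger pad.
Only numpy, scipy, OpenCV 4.12 (cv2) and the standard library are available. Lean on these libraries where they do the work, as an engineer would, in place of code of your own. Each camera call takes 0.05 s, during which the arm holds its last target. There are 200 camera calls.

### The job

Take the wooden frame that carries a carved printing block by its round top bar and slide it along its rail to the end stop on the robot's left, then push its kickstand down past centre so that it snaps fully down. Then grip the top bar and tip the frame up off its back rest until it stands plumb upright, with the kickstand's foot still clear of the board, and finish while holding it there: it tips back if let go. Leave the loose jar and the two loose carved blocks beside the stand alone.

Things in the scene. Friction and masses are not known exactly. Their poses are not given: they have to be found in the camera images.
- rail: fixed plywood board 260 x 380 x 12 mm with an aluminium rail along its y axis. Origin: on the table, under the rail's middle (the board reaches 165 mm to -x and 95 mm to +x of it). Its x axis points away from the robot, y along the rail to the end stop (steel bar across the rail), z up. Yaw varies, up to 0.25 rad from the world axes; the stand does not move on the table
- carriage (a joint): position of the steel carriage (60 x 150 x 24 mm) along the rail, m, grows along the rail's +y; 0 = the far right end, 0.12 = against the end stop. Stays where it is left (about 2 N friction plus 8 N per m/s); it carries the frame and kickstand along
- frame (a joint): tip angle of the wooden frame (150 mm wide, 222 tall, 18 thick) about its foot hinge along the rail's y axis, rad: 0 = upright, 0.22 = leaning away from the robot on its back rest (start), negative = towards the robot. It weighs about 0.8 kg, block on the far face, so it falls back to 0.22 when let go, even from upright; with the kickstand down its foot meets the board at about -0.12
- frame_hinge (a point): point on the frame's hinge axis at mid-width, 60 mm above the table; moves along with the carriage
- top_bar: the frame's round wooden top bar, diameter 14 mm, 116 mm free length between the uprights, along the rail's y axis. Origin: its middle, 215 mm from the hinge axis. 42 mm above the block's upper edge; grip it from above, it can turn between the fingers. z axis along the frame upward
- kick (a joint): angle of the kickstand, a steel leg 12 mm thick, hinged on the frame's near face, rad: 0 = folded (start): 62 degrees from the frame's upward axis, sticking up and out to the robot; 1.36 = fully down. A toggle spring drives it to the nearer end: centre is at about 0.5, until there it resists with about 1 N at the foot, past it the leg snaps down by itself
- kick_pivot (a point): the kickstand's pivot, 20 mm before the frame's middle plane and 90 mm above its hinge; mid-width
- kick_foot (a point): centre of the rubber foot at the leg's end, 150 mm from the pivot: a crosswise round bar of 18 mm diameter and 54 mm length
- round_block: loose bystander: round carved printing block, diameter 72 mm, 58 mm tall. Origin: centre of its underside
- jar: loose bystander: closed jar, diameter 64 mm, 80 mm tall. Origin: centre of its underside
- square_block: loose bystander: square carved printing block 70 x 70 mm, 44 mm tall. Origin: centre of its underside

How it is judged:
By the outcome, as a careful person would: the job done as asked, in the order asked, and still so for the second after the job is handed in, while the arm keeps its last pose, push and grip.
It also fails if it takes over 64 s, if anything falls off the work surface, if the arm or the gripper's body presses on something with over 40 N, if the wrist force passes 120 N, or if a joint passes its speed limit or range.

## Working session

There is one attempt and no reset: what is moved stays moved. The work goes in short steps, Python scripts to look and compute and a tool call to move; the robot and the scene stay as the last step left them, time stands still between calls to the robot, and variables do not carry over. Pictures are saved under pics/ and viewed, at most 10 in all, crops included, and the job is handed in when it is done.

Besides the shell and the picture viewer there is one more tool, called after "Emit:" as name(argument=value, ...), one argument or row to a line, values as JSON. play_rows: Moves the arm, as the interface text tells. Its arguments: {"type":"object","properties":{"motion":{"type":"array"},"fingers":{"type":"number"}},"required":["motion"]}

```bash
mkdir -p pics; python3 - <<'E'
from rig import bot,imaging,finder
import cv2,numpy as np
s=bot.read_state();print(s['time_s'],s['position'],np.round(s['tcp_rot'],3).tolist(),s['force'])
ims=[]
for c in ['scene','side']:
    d=imaging.capture(c);ims.append(d['frame'][...,::-1])
    print(c,d['camera_matrix'].tolist(),d['k1'],np.round(d['R'],3).tolist(),np.round(d['t'],3))
    for n in ['rail','carriage','frame','frame_hinge','top_bar','kick','kick_pivot','kick_foot','round_block','jar','square_block']:
        print(n,[(np.round(r['at'],3).tolist(),round(r['confidence'],2)) for r in finder.recognise(c,n)[:2]])
    cv2.imwrite(f'pics/{c}0.png',d['frame'][...,::-1])
E
```

```text
0.0 [6.24306087e-01 1.54061782e-04 2.38555749e-01] [[-0.0, 1.0, -0.002], [1.0, 0.0, 0.0], [0.0, -0.002, -1.0]] [ 0.22065936  0.03436504 -0.07486821]
scene [[398.39947295577025, 0.0, 255.9644890414677], [0.0, 398.39947295577025, 191.8043245136107], [0.0, 0.0, 1.0]] -0.11251585983967166 [[0.999, -0.033, -0.004], [-0.026, -0.717, -0.696], [0.02, 0.696, -0.718]] [-0.562  0.145  1.029]
rail [([0.558, -0.073, 0.012], 0.87)]
carriage [([0.605, -0.052, 0.161], 0.96)]
frame [([0.614, -0.048, 0.196], 0.56)]
frame_hinge [([0.612, -0.05, 0.201], 0.86)]
top_bar [([0.635, -0.037, 0.279], 0.51)]
kick [([0.521, -0.043, 0.222], 0.76)]
kick_pivot [([0.516, -0.036, 0.22], 0.67)]
kick_foot [([0.515, -0.046, 0.22], 0.58)]
round_block [([0.587, -0.299, 0.055], 0.85)]
jar [([0.452, 0.203, 0.072], 0.6)]
square_block [([0.556, 0.199, 0.03], 0.95)]
side [[373.35851286110966, 0.0, 252.6355436837237], [0.0, 373.35851286110966, 187.68361535899496], [0.0, 0.0, 1.0]] -0.04702909082899859 [[0.912, -0.41, 0.001], [-0.199, -0.445, -0.873], [0.359, 0.796, -0.487]] [-0.493  0.268  0.672]
rail [([0.566, -0.068, 0.014], 0.72)]
carriage [([0.602, -0.049, 0.153], 0.61)]
frame [([0.607, -0.044, 0.175], 0.92)]
frame_hinge [([0.614, -0.05, 0.181], 0.71)]
top_bar [([0.629, -0.029, 0.274], 0.73)]
kick [([0.514, -0.043, 0.219], 0.63)]
kick_pivot [([0.515, -0.049, 0.222], 0.62)]
kick_foot [([0.508, -0.044, 0.218], 0.25)]
round_block [([0.575, -0.298, 0.046], 0.61)]
jar [([0.442, 0.202, 0.049], 0.63)]
square_block [([0.558, 0.201, 0.032], 0.8)]
```

View pics/scene0.png

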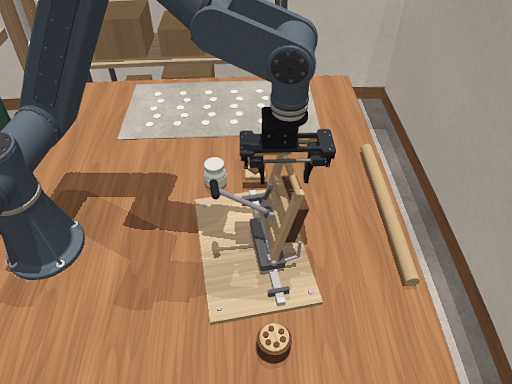

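View pics/side0.png

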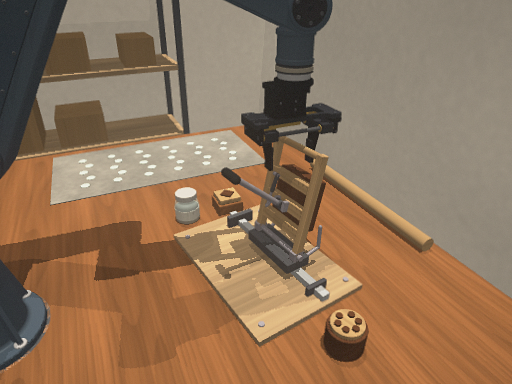

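The scene camera looks from the right. It shows board corners near (196,200), (208,322) and (322,302), the frame's top around (285,180), and the fingers just at the frame's left upright. In the side view the corners are near (176,238), (262,341) and (360,283). I'll fit the rail pose from the masks next.

```bash
cat > h.py <<'E'
from rig import bot,imaging,finder
import numpy as np,cv2
from scipy.optimize import least_squares
def proj(d,X):
    p=np.atleast_2d(X)@np.array(d['R']).T+np.array(d['t']);u=p[:,:2]/p[:,2:]
    u=u*(1+d['k1']*(u**2).sum(1,keepdims=True))
    K=np.array(d['camera_matrix']);return u*K[0,0]+K[:2,2]
def rz(a):c,s=np.cos(a),np.sin(a);return np.array([[c,-s,0],[s,c,0],[0,0,1]])
def R2W(p,X): return np.atleast_2d(X)@rz(p[2]).T+[p[0],p[1],0]
def inside(m,uv):return m[np.clip(uv[:,1].astype(int),0,383),np.clip(uv[:,0].astype(int),0,511)]
E
python3 - <<'E'
from h import *
cams={}
for c in ['scene','side']:
    d=imaging.capture(c);o=finder.outline_of(c,'rail');m=o[0]['pixels'].astype(np.uint8)
    b=finder.outline_of(c,'top_bar');f=finder.outline_of(c,'kick')
    h=cv2.convexHull(max(cv2.findContours(m,0,1)[0],key=cv2.contourArea))
    cams[c]=(d,h); print(c,cv2.approxPolyDP(h,4,True)[:,0].tolist())
    for nm,q in(('bar',b),('kick',f)):
        for r in q[:2]:
            mm=r['pixels'];print(nm,r['confidence'],mm.sum(),cv2.approxPolyDP(cv2.convexHull(max(cv2.findContours(mm.astype(np.uint8),0,1)[0],key=cv2.contourArea)),2,True)[:,0].tolist())
C=np.array([[-.165,.19,.012],[-.165,-.19,.012],[.095,-.19,.012]])
edge=np.vstack([np.linspace(C[0],C[1],12),np.linspace(C[1],C[2],10)])
def res(p,clip=1):
    r=[]
    for d,h in cams.values():
        for u in proj(d,R2W(p,edge)): r.append(cv2.pointPolygonTest(h,(float(u[0]),float(u[1])),True))
    return r
s=least_squares(res,[.58,-.06,.1],loss='soft_l1',diff_step=1e-3)
print(s.x,np.round(res(s.x),1).tolist())
for c,(d,h) in cams.items(): print(c,proj(d,R2W(s.x,C)).round(1).tolist())
E
```

```text
scene [[288, 162], [307, 206], [322, 303], [210, 323], [195, 200], [211, 179]]
bar 0.79 249 [[284, 161], [291, 165], [298, 183], [296, 189], [291, 185]]
kick 0.71 382 [[211, 181], [215, 180], [268, 206], [270, 211], [265, 216], [214, 197]]
side [[283, 136], [328, 157], [361, 287], [259, 345], [173, 235], [223, 168]]
bar 0.52 308 [[280, 137], [286, 136], [318, 153], [313, 158], [282, 142]]
kick 0.93 597 [[221, 170], [227, 167], [279, 198], [280, 208], [266, 205], [232, 184], [222, 175]]
[ 0.58194255 -0.02203971  0.15860153] [-1.9, -1.5, -1.4, -1.2, -1.1, -1.1, -1.1, -1.1, -1.1, -1.1, -1.0, -2.9, -2.9, 0.1, 0.6, 0.5, 0.5, 0.5, 0.5, 0.6, 0.5, -0.7, -0.2, 1.5, 1.7, 1.7, 1.8, 1.9, 2.0, 2.1, 1.9, 1.6, 1.3, -0.8, -0.8, 0.2, 0.2, 0.2, 0.1, -0.0, -0.1, -0.1, -0.1, -3.1]
scene [[193.1, 201.1], [208.0, 325.1], [321.5, 304.5]]
side [[173.1, 235.7], [260.0, 345.8], [364.1, 286.5]]
```

```bash
python3 - <<'E'
from h import *
cams={};bars={};ims={}
for c in ['scene','side']:
    d=imaging.capture(c);m=finder.outline_of(c,'rail')[0]['pixels'].astype(np.uint8)
    h=cv2.convexHull(max(cv2.findContours(m,0,1)[0],key=cv2.contourArea))
    cams[c]=(d,h)
    b=finder.outline_of(c,'top_bar')[0]['pixels'];ys,xs=np.nonzero(b)
    bars[c]=np.c_[xs,ys].astype(float)
def E(c):
    zn=.012 if c=='scene' else 0
    return np.vstack([np.linspace([-.165,.17,zn],[-.165,-.18,zn],12),np.linspace([-.15,-.19,0],[.085,-.19,0],10)])
res=lambda p:[cv2.pointPolygonTest(h,tuple(map(float,u)),True) for c,(d,h) in cams.items() for u in proj(d,R2W(p,E(c)))]
s=least_squares(res,[.58,-.06,.1],loss='soft_l1',diff_step=1e-3);p=s.x
print(p,np.round(res(p),1).tolist())
# bar: centre b (world), along rail y, half length .058
def bres(b):
    r=[]
    for c,(d,h) in cams.items():
        L=np.linspace(-.058,.058,15)[:,None]*(rz(p[2])[:,1])+b
        u=proj(d,L); pts=bars[c]
        r+=list((u[[0,-1]].mean(0)-pts.mean(0)))
        t=u[-1]-u[0];ln=np.linalg.norm(t);t/=ln
        r.append(ln-np.sqrt(12)*(pts@t).std())
    return np.array(r)
q=least_squares(bres,[.63,-.035,.27]);b=q.x
print('bar',b,bres(b).round(1)); 
bl=(b-[p[0],p[1],0])@rz(p[2]);print('bar in rail',bl)
out=[]
for c,(d,h) in cams.items():
    L=np.linspace(-.058,.058,5)[:,None]*(rz(p[2])[:,1])+b
    im=d['frame'][...,::-1].copy();x0,y0=(190,120) if c=='scene' else (190,110)
    big=cv2.resize(im[y0:y0+130,x0:x0+130],None,fx=3,fy=3,interpolation=cv2.INTER_CUBIC)
    for u in proj(d,L): cv2.circle(big,tuple(int(v) for v in (u-[x0,y0]+.5)*3),2,(0,0,255),-1)
    out.append(big)
cv2.imwrite('pics/b.png',np.hstack(out))
E
```

```text
[ 0.58333292 -0.01538823  0.15969863] [-1.9, -1.4, -1.1, -1.0, -1.0, -0.9, -0.9, -0.8, -0.7, -0.6, -0.5, -0.4, -0.8, 0.0, 0.5, 0.7, 0.5, 0.3, 0.2, 0.0, -0.1, -0.2, 0.2, 0.5, 0.8, 1.1, 1.2, 1.1, 1.0, 0.9, 0.7, 0.6, 0.5, 0.4, 0.0, 0.1, 0.1, 0.1, 0.0, -0.1, -0.1, -0.2, -0.5, -0.8]
bar [ 0.63501612 -0.01917204  0.26534267] [-0.  -1.3  4.4  0.1  1.  -0.8]
bar in rail [ 0.05042384 -0.01195437  0.26534267]
```

View pics/b.png

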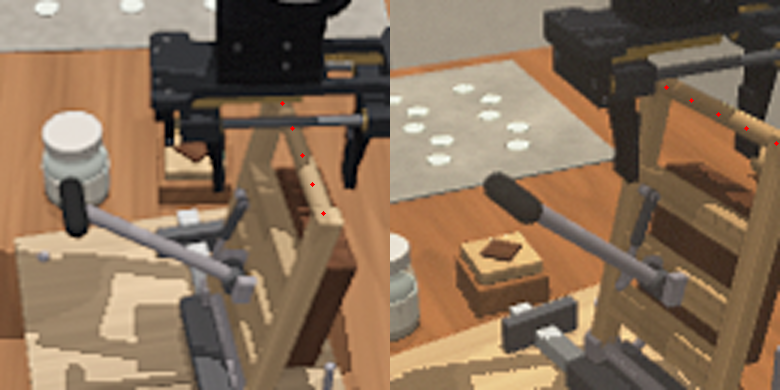

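The fitted bar (red dots) lies on the real one, and the open fingers already straddle it. The rail yaw is about 9.15°, and the bar centre is about (0.634, -0.021, 0.27). I'll raise the arm first, then centre, turn and grip.

Emit:
play_rows(
  motion=[
    [[0,0,-0.015,0,0,0],[0,0,-0.029,0,0,0],[-0.006,0.003,-0.029,0,0,-3],[-0.014,0.007,-0.029,0,0,-6.5],[-0.02,0.01,-0.029,0,0,-9.15],[-0.02,0.01,-0.029,0,0,-9.15]],
  ],
)

```text
time_s: 2.4
position: [0.6356, -0.0211, 0.2687]
tcp_rot: [[-0.159, 0.987, 0.001], [0.987, 0.159, -0.001], [-0.001, 0.001, -1.0]]
force: [0.2, 0.8, 0.2]
opening: 1.0
grasp_force: 0.0
```

Emit:
play_rows(
  motion=[
    [[0,0,0,0,0,0],[0,0,0,0,0,0],[0,0,0,0,0,0],[0,0,0,0,0,0],[0,0,0,0,0,0],[0,0,0,0,0,0],[0,0,0,0,0,0],[0,0,0,0,0,0]],
  ],
  fingers=0.0,
)

```text
time_s: 3.07
position: [0.635, -0.0199, 0.2686]
tcp_rot: [[-0.159, 0.987, -0.0], [0.987, 0.159, -0.0], [-0.0, -0.0, -1.0]]
force: [-0.2, -0.1, 0.8]
opening: 0.48
grasp_force: 0.0
```

Emit:
play_rows(
  motion=[
    [[0,0,0,0,0,0],[0,0,0,0,0,0],[0,0,0,0,0,0],[0,0,0,0,0,0],[0,0,0,0,0,0],[0,0,0,0,0,0],[0,0,0,0,0,0],[0,0,0,0,0,0]],
  ],
)

```text
time_s: 3.73
position: [0.6332, -0.0202, 0.2684]
tcp_rot: [[-0.159, 0.987, -0.004], [0.987, 0.159, -0.001], [0.0, -0.004, -1.0]]
force: [-5.6, -1.0, 3.5]
opening: 0.151
grasp_force: 30.0
```

Emit:
play_rows(
  motion=[
    [[0.003,-0.001,0,0,0,0],[0.008,-0.002,0,0,0,0],[0.014,-0.002,0,0,0,0],[0.02,-0.002,0,0,0,0],[0.026,-0.002,0,0,0,0],[0.032,-0.002,0,0,0,0],[0.038,-0.002,0,0,0,0],[0.044,-0.002,0,0,0,0]],
  ],
)

```text
time_s: 4.4
position: [0.626, 0.024, 0.2685]
tcp_rot: [[-0.159, 0.987, 0.0], [0.987, 0.159, 0.0], [0.0, 0.0, -1.0]]
force: [-0.5, -2.5, -1.0]
opening: 0.145
grasp_force: 30.0
```

Emit:
play_rows(
  motion=[
    [[0.006,0,0,0,0,0],[0.012,0,0,0,0,0],[0.017,0,0,0,0,0],[0.021,0,0,0,0,0],[0.024,0,0,0,0,0],[0.027,0,0,0,0,0],[0.03,0,0,0,0,0],[0.032,0,0,0,0,0]],
  ],
)

```text
time_s: 5.07
position: [0.621, 0.0551, 0.2685]
tcp_rot: [[-0.159, 0.987, 0.0], [0.987, 0.159, 0.0], [0.0, 0.0, -1.0]]
force: [0.2, -1.9, -2.3]
opening: 0.154
grasp_force: 30.0
```

Emit:
play_rows(
  motion=[
    [[0.003,0,0,0,0,0],[0.006,0,0,0,0,0],[0.009,0,0,0,0,0],[0.011,0,0,0,0,0],[0.013,0,0,0,0,0],[0.015,0,0,0,0,0]],
  ],
)

```text
time_s: 5.57
position: [0.6208, 0.0568, 0.2685]
tcp_rot: [[-0.159, 0.987, 0.003], [0.987, 0.159, -0.025], [-0.026, -0.001, -1.0]]
force: [3.0, -31.9, -4.9]
opening: 0.149
grasp_force: 30.0
```

It hit the stop at about y = 0.057. I'll ease off, then open.

Emit:
play_rows(
  motion=[
    [[-0.006,0,0,0,0,0],[-0.011,0,0,0,0,0],[-0.012,0,0,0,0,0]],
  ],
)

```text
time_s: 5.82
position: [0.6208, 0.0564, 0.2685]
tcp_rot: [[-0.157, 0.988, 0.0], [0.988, 0.157, -0.0], [-0.0, 0.0, -1.0]]
force: [1.8, -2.1, -2.1]
opening: 0.148
grasp_force: 30.0
```

Emit:
play_rows(
  motion=[
    [[0,0,0,0,0,0],[0,0,0,0,0,0],[0,0,0,0,0,0],[0,0,0,0,0,0]],
  ],
  fingers=0.06,
)

```text
time_s: 6.15
position: [0.6203, 0.059, 0.2689]
tcp_rot: [[-0.16, 0.987, 0.0], [0.987, 0.16, 0.001], [0.001, 0.0, -1.0]]
force: [0.3, -0.0, -0.1]
opening: 0.369
grasp_force: 0.0
```

Emit:
play_rows(
  motion=[
    [[0,0,-0.015,0,0,0],[0,0,-0.035,0,0,0],[0,0,-0.055,0,0,0],[0,-0.015,-0.06,0,0,0],[0,-0.04,-0.06,0,0,0],[0,-0.07,-0.06,0,0,0],[0,-0.1,-0.06,0,0,0],[0,-0.13,-0.06,0,0,0]],
  ],
  fingers=0.0,
)

```text
time_s: 6.82
position: [0.4906, 0.0378, 0.3287]
tcp_rot: [[-0.16, 0.987, 0.0], [0.987, 0.16, 0.001], [0.001, 0.0, -1.0]]
force: [0.0, -0.9, 0.8]
opening: 0.013
grasp_force: 0.0
```

```bash
python3 - <<'E'
from h import *
p=[.5833,-.0154,.1597];s=bot.read_state();print(s['position'],s['opening'],s['time_s'])
out=[]
for c in ['scene','side']:
    d=imaging.capture(c)
    for n in ['kick_foot','kick_pivot','top_bar']:
        for r in finder.recognise(c,n)[:1]:
            a=np.array(r['at']);print(c,n,r['confidence'],((a-[p[0],p[1],0])@rz(p[2])).round(4))
    im=d['frame'][...,::-1].copy();x0,y0=(190,100) if c=='scene' else (190,90)
    big=cv2.resize(im[y0:y0+160,x0:x0+130],None,fx=3,fy=3,interpolation=cv2.INTER_CUBIC)
    for X in ([-.1138,.065-.027,.25],[-.1138,.065+.027,.25],[0,.065,.152],[.047,.007,.27],[.047,.123,.27]):
        u=proj(d,R2W(p,X))[0];cv2.circle(big,tuple(int(v) for v in (u-[x0,y0]+.5)*3),2,(0,0,255),-1)
    out.append(big)
cv2.imwrite('pics/c.png',np.hstack(out))
E
```

```text
[0.49061713 0.03779745 0.32869613] 0.013465459597210462 6.8167
scene kick_foot 0.57 [-0.0715  0.0571  0.2177]
scene kick_pivot 0.65 [-0.0691  0.0649  0.2187]
scene top_bar 0.65 [0.0473 0.0612 0.2801]
side kick_foot 0.61 [-0.0662  0.0606  0.2142]
side kick_pivot 0.6 [0.0252 0.0412 0.181 ]
side top_bar 0.56 [0.0425 0.0602 0.2749]
```

View pics/c.png

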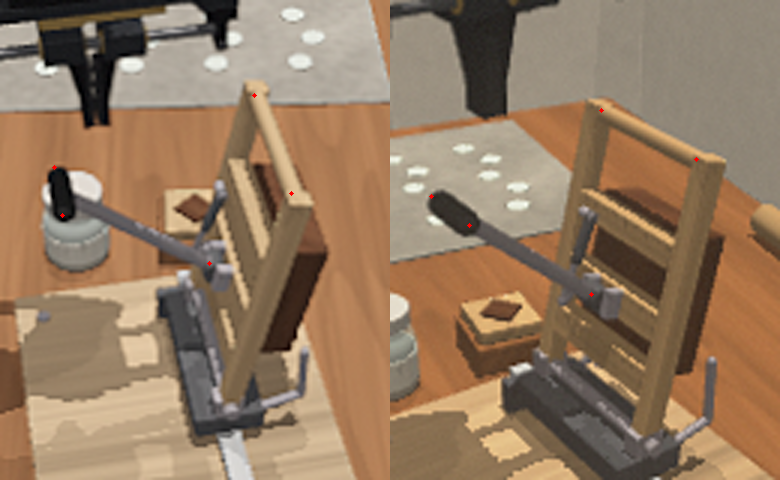

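The model dots match: the foot lies between its two dots, at mid-width y of about 0.061. I'll move over the foot, then push down along its arc.

Emit:
play_rows(
  motion=[
    [[-0.003,-0.02,0,0,0,0],[-0.006,-0.035,0.005,0,0,0],[-0.006,-0.036,0.02,0,0,0],[-0.006,-0.036,0.036,0,0,0],[-0.006,-0.036,0.044,0,0,0],[-0.006,-0.036,0.048,0,0,0],[-0.006,-0.036,0.048,0,0,0]],
  ],
)

```text
time_s: 7.8
position: [0.4577, 0.0255, 0.2797]
tcp_rot: [[-0.159, 0.987, -0.002], [0.987, 0.159, 0.0], [0.001, -0.002, -1.0]]
force: [0.7, 0.2, -0.2]
opening: 0.007
grasp_force: 0.0
```

Emit:
play_rows(
  motion=[
    [[0,-0.003,0.007,0,0,0],[0,-0.007,0.013,0,0,0],[0,-0.011,0.02,0,0,0],[0,-0.015,0.027,0,0,0],[0,-0.018,0.034,0,0,0],[0,-0.021,0.041,0,0,0],[0,-0.023,0.048,0,0,0],[0,-0.025,0.055,0,0,0]],
  ],
)

```text
time_s: 8.47
position: [0.4329, 0.0214, 0.2248]
tcp_rot: [[-0.159, 0.987, 0.001], [0.987, 0.159, 0.0], [0.0, 0.001, -1.0]]
force: [-0.3, -0.6, 0.6]
opening: 0.005
grasp_force: 0.4
```

Emit:
play_rows(
  motion=[
    [[0,-0.001,0.007,0,0,0],[0,-0.003,0.014,0,0,0],[0,-0.005,0.021,0,0,0],[0,-0.006,0.028,0,0,0],[0,-0.007,0.034,0,0,0],[0,-0.007,0.038,0,0,0],[0,-0.007,0.038,0,0,0],[0,-0.007,0.038,0,0,0]],
  ],
)

```text
time_s: 9.13
position: [0.426, 0.0203, 0.1873]
tcp_rot: [[-0.159, 0.987, -0.0], [0.987, 0.159, 0.0], [0.0, -0.0, -1.0]]
force: [-1.1, 0.2, 0.3]
opening: 0.006
grasp_force: 0.0
```

```bash
python3 - <<'E'
from h import *
s=bot.read_state();print(s['position'],s['force'])
out=[]
for c in ['scene','side']:
    d=imaging.capture(c)
    im=d['frame'][...,::-1].copy();x0,y0=(190,100) if c=='scene' else (190,90)
    out.append(cv2.resize(im[y0:y0+160,x0:x0+130],None,fx=3,fy=3,interpolation=cv2.INTER_CUBIC))
cv2.imwrite('pics/d.png',np.hstack(out))
E
```

```text
[0.42601151 0.02028855 0.18734574] [-1.09801729  0.1848312   0.33072423]
```

View pics/d.png

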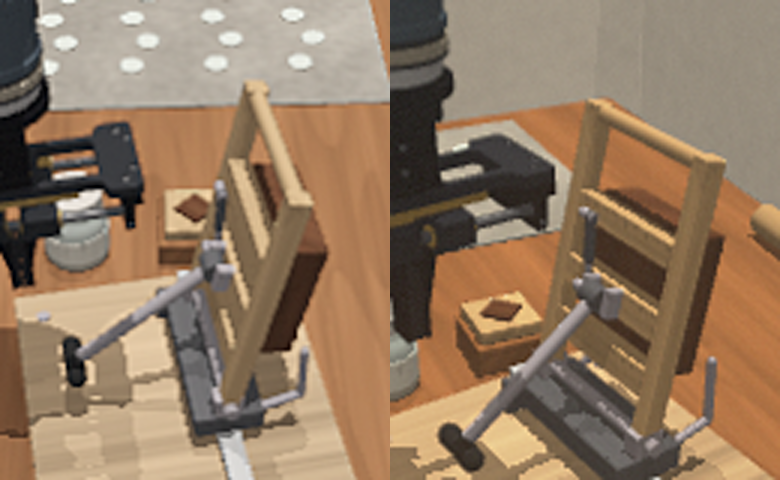

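The picture shows the leg snapped down, with its foot at (75,362) and (460,447), and the frame still on its rest. Going back up and over the bar, opening on the way.

Emit:
play_rows(
  motion=[
    [[0,0,-0.02,0,0,0],[0,0,-0.05,0,0,0],[0,0,-0.08,0,0,0],[0,0,-0.11,0,0,0],[0,0,-0.135,0,0,0],[0.002,0.01,-0.145,0,0,0],[0.002,0.035,-0.145,0,0,0],[0.002,0.065,-0.145,0,0,0]],
  ],
  fingers=0.06,
)

```text
time_s: 9.9
position: [0.4898, 0.0328, 0.3346]
tcp_rot: [[-0.159, 0.987, 0.003], [0.987, 0.159, -0.001], [-0.001, 0.003, -1.0]]
force: [0.6, -0.6, -0.3]
opening: 0.528
grasp_force: 0.0
```

Emit:
play_rows(
  motion=[
    [[0,0.03,0,0,0,0],[0,0.06,0,0,0,0],[0,0.09,0,0,0,0],[0,0.115,0,0,0,0],[0,0.13,0,0,0,0],[0,0.133,0,0,0,0],[0,0.133,0,0,0,0]],
  ],
)

```text
time_s: 10.48
position: [0.6213, 0.0539, 0.3322]
tcp_rot: [[-0.159, 0.987, -0.001], [0.987, 0.159, -0.0], [0.0, -0.001, -1.0]]
force: [-0.2, 0.1, 0.1]
opening: 0.687
grasp_force: 0.0
```

Emit:
play_rows(
  motion=[
    [[0,0,0.012,0,0,0],[0,0,0.026,0,0,0],[0,-0.001,0.04,0,0,0],[0,-0.001,0.052,0,0,0],[0,-0.001,0.06,0,0,0],[0,-0.001,0.064,0,0,0],[0,-0.001,0.064,0,0,0]],
  ],
)

```text
time_s: 11.07
position: [0.6189, 0.0536, 0.268]
tcp_rot: [[-0.159, 0.987, -0.002], [0.987, 0.159, 0.0], [0.0, -0.002, -1.0]]
force: [0.1, 0.3, -0.3]
opening: 0.69
grasp_force: 0.0
```

Emit:
play_rows(
  motion=[
    [[0,0,0,0,0,0],[0,0,0,0,0,0],[0,0,0,0,0,0],[0,0,0,0,0,0],[0,0,0,0,0,0],[0,0,0,0,0,0],[0,0,0,0,0,0],[0,0,0,0,0,0]],
  ],
  fingers=0.0,
)

```text
time_s: 11.73
position: [0.6203, 0.0536, 0.2686]
tcp_rot: [[-0.159, 0.987, 0.001], [0.987, 0.159, 0.0], [-0.0, 0.001, -1.0]]
force: [2.2, 1.0, 0.2]
opening: 0.167
grasp_force: 0.7
```

Emit:
play_rows(
  motion=[
    [[0,0,0,0,0,0],[0,0,0,0,0,0],[0,0,0,0,0,0],[0,0,0,0,0,0]],
  ],
)

```text
time_s: 12.07
position: [0.6205, 0.0537, 0.2687]
tcp_rot: [[-0.159, 0.987, 0.001], [0.987, 0.159, 0.0], [-0.0, 0.001, -1.0]]
force: [1.4, -0.1, -0.2]
opening: 0.155
grasp_force: 30.0
```

```bash
python3 - <<'E'
from h import *
p=[.5833,-.0154,.1597];out=[]
s=bot.read_state();print(s['position'],s['force'],s['opening'],s['grasp_force'])
for c in ['scene','side']:
    d=imaging.capture(c);im=d['frame'][...,::-1].copy();x0,y0=(190,100) if c=='scene' else (190,90)
    big=cv2.resize(im[y0:y0+160,x0:x0+130],None,fx=3,fy=3,interpolation=cv2.INTER_CUBIC)
    for X in ([-.119,.034,.061],[-.119,.088,.061],[0,.061,.152],[.047,.003,.27],[.047,.119,.27]):
        u=proj(d,R2W(p,X))[0];cv2.circle(big,tuple(int(v) for v in (u-[x0,y0]+.5)*3),2,(0,0,255),-1)
    out.append(big)
cv2.imwrite('pics/e.png',np.hstack(out))
E
```

```text
[0.62053677 0.05368011 0.26868031] [ 1.36618423 -0.10401631 -0.21977805] 0.15521215728789187 29.999587833881378
```

View pics/e.png

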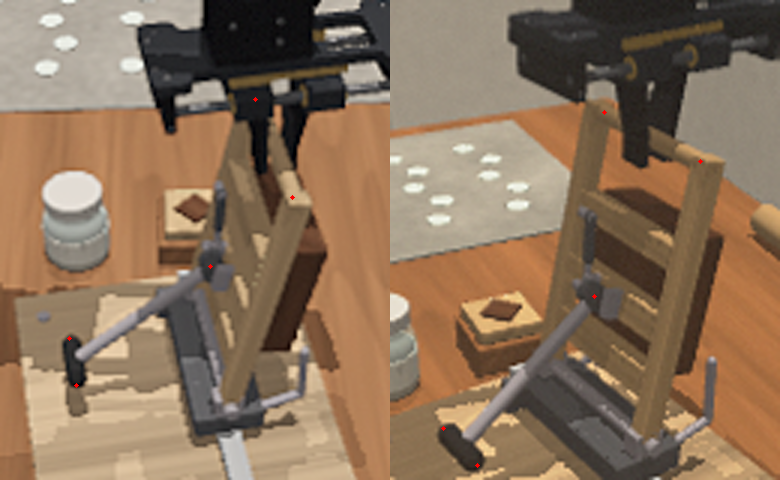

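The foot and bar match the model for fully down (θ = 1.36) and 0.22, and the bar is gripped. Now tipping along the arc, with a light bias towards the stop.

Emit:
play_rows(
  motion=[
    [[0.001,-0.003,-0.0005,0,0,0],[0.002,-0.008,-0.0015,0,0,0],[0.003,-0.0145,-0.0027,0,0,0],[0.003,-0.0215,-0.0036,0,0,0],[0.003,-0.0285,-0.0044,0,0,0],[0.003,-0.0345,-0.0048,0,0,0],[0.003,-0.039,-0.005,0,0,0],[0.003,-0.042,-0.0051,0,0,0]],
  ],
)

```text
time_s: 12.83
position: [0.579, 0.0473, 0.2747]
tcp_rot: [[-0.159, 0.987, 0.004], [0.987, 0.159, -0.005], [-0.006, 0.003, -1.0]]
force: [3.4, -5.8, -0.3]
opening: 0.151
grasp_force: 30.0
```

Emit:
play_rows(
  motion=[
    [[0,-0.002,0,0,0,0],[0,-0.004,-0.0001,0,0,0],[0,-0.005,-0.0001,0,0,0],[0,-0.005,-0.0001,0,0,0],[0,-0.005,-0.0001,0,0,0]],
  ],
)

```text
time_s: 13.25
position: [0.5743, 0.0467, 0.2747]
tcp_rot: [[-0.159, 0.987, 0.004], [0.987, 0.159, -0.005], [-0.005, 0.003, -1.0]]
force: [3.0, -6.0, 1.1]
opening: 0.15
grasp_force: 30.0
```

```bash
python3 - <<'E'
from h import *
p=[.5833,-.0154,.1597];out=[]
s=bot.read_state();print(s['position'],s['force'],s['opening'],s['grasp_force'],s['time_s'])
print(((s['position']-np.array([p[0],p[1],0]))@rz(p[2])).round(4))
for c in ['scene','side']:
    d=imaging.capture(c);im=d['frame'][...,::-1].copy();x0,y0=(190,100) if c=='scene' else (190,90)
    big=cv2.resize(im[y0:y0+160,x0:x0+130],None,fx=3,fy=3,interpolation=cv2.INTER_CUBIC)
    # model at frame angle 0
    f=np.deg2rad(62)+1.36
    for X in ([-.02-.15*np.sin(f),.034,.15+.15*np.cos(f)],[-.02-.15*np.sin(f),.088,.15+.15*np.cos(f)],[0-.02,.061,.15],[0,.003,.275],[0,.119,.275]):
        u=proj(d,R2W(p,X))[0];cv2.circle(big,tuple(int(v) for v in (u-[x0,y0]+.5)*3),2,(0,0,255),-1)
    out.append(big)
cv2.imwrite('pics/f.png',np.hstack(out))
E
```

```text
[0.57426493 0.04668006 0.27473505] [ 2.97278773 -6.0477791   1.08318435] 0.15007715708528685 30.00322937965393 13.25
[0.001  0.0627 0.2747]
```

View pics/f.png

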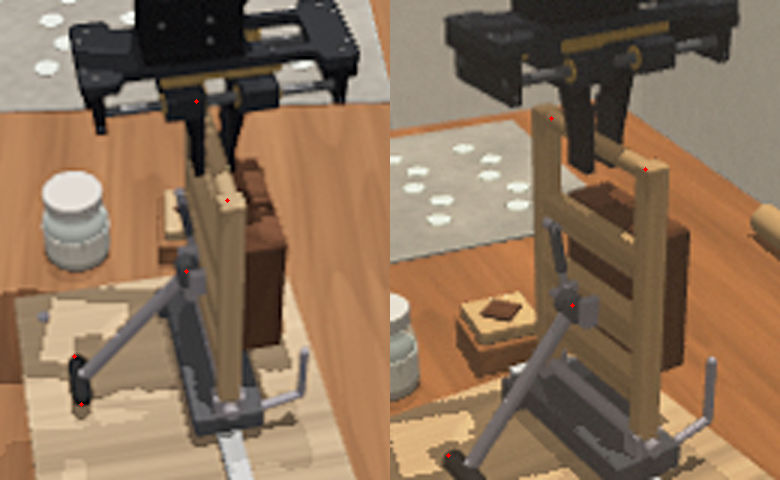

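The model dots for upright land on the frame's bar, pivot and foot, and the bar's x in rail coordinates is 0.001. The y force of -6 N confirms contact with the stop. I'll let it settle a moment, then hand in.

Emit:
play_rows(
  motion=[
    [[0,-0.0005,0,0,0,0],[0,-0.0005,0,0,0,0],[0,-0.0005,0,0,0,0],[0,-0.0005,0,0,0,0],[0,-0.0005,0,0,0,0],[0,-0.0005,0,0,0,0]],
  ],
)

```text
time_s: 13.85
position: [0.5739, 0.0466, 0.2747]
tcp_rot: [[-0.159, 0.987, 0.004], [0.987, 0.159, -0.005], [-0.005, 0.003, -1.0]]
force: [3.3, -5.3, 0.1]
opening: 0.152
grasp_force: 30.0
```

```bash
python3 -c "
from rig import bot
s=bot.read_state();print(s['position'],s['force'],abs(s['qvel']).max() if hasattr(s['qvel'],'max') else s['qvel']);print(bot.hand_in())"
```

```text
[0.57393901 0.04660636 0.27474802] [ 3.3238643  -5.25503409  0.09384123] 0.10926810304567088
the job is handed in; nothing more can be done
None
```

The job is handed in at about 14 s: the frame is against the left end stop, the kickstand is snapped fully down with its foot clear of the board, and the gripper is holding the frame plumb upright by its top bar; the jar and blocks were left alone.

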